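Close the weighing bottles

ROBOT

A 7-joint arm with a two-finger parallel gripper is mounted at the origin on a cart in front of the work surface, level with it; the furniture and walls round the work are solid. World frame = base frame: x ahead of the robot, y to its left, z up, the work surface at z = 0. Lengths are in mm, angles in degrees, forces in N, time in s.
With the tool pointing down it reaches from about 400 to 850 mm from the base axis. Payload 6.9 kg.
Tool frame: the origin (TCP) lies midway between the tips of the shut fingers; the grasp point (between the pads) lies arm.hold_point_z behind it (arm.hold_point_z is the distance from the TCP to the grasp point, in mm); x points along the fingers, y is the direction in which the jaws open and shut, and the axes are right-handed (so a half turn about x gives the same grasp; the last joint's range is limited). The gripper opens to 85 mm and grips with 20 to 120 N. Pads are 22 mm wide; open, the fingers measure 114 mm over their backs; the gripper's body (76 mm by 85 mm) begins 54 mm behind the grasp point. The pads swing forward as they close: fully open they stand 13 mm farther back than shut.
Start: joints at [70.502, 29.078, -13.613, 85.955, 7.202, 65.827, -8.869], TCP at [269.458, -563.918, 231.275] pointing down, gripper open.
Joint ranges: [-176.47, 176.47], [-13.61, 117.27], [-81.72, 77.17], [0.22, 143.17], [-87.28, 267.28], [10, 112.55], [-165.47, 165.47]. Speed limits (degrees/s): [136.94, 136.94, 180, 180, 180, 180, 180].

INTERFACE

Orientations are given as [roll, pitch, yaw] about the fixed x, y, z axes, in that order (R = Rz(yaw) Ry(pitch) Rx(roll)).
In Python, from workcell import monitor, vision, ticket, arm gives the robot as it stands.
- The arm moves only by the tool move_arm, never from a script. Its argument "targets" is a list of rows, each an object of numbers: "rx", "ry", "rz": the turn, a rotation vector about the tool's x, y, z scaled (see below); "dx", "dy", "dz": the shift along the tool's x, y, z scaled (see below); "gripper": the finger opening in mm, from 0 to 85.4. In form: [{"rx": .., "ry": .., "rz": .., "dx": .., "dy": .., "dz": .., "gripper": ..}, ...]. A call has 1 to 12 rows; each row shifts and turns the commanded pose from where the row before left it, along the tool's axes as they then stand; what a row does not reach is not made up. The controller multiplies each number of a shift by 0.075 m and each number of a turn by pi rad. A row lasts 1/10 s, in which the tool goes at most 50 mm and 8.59 degrees, less where a joint would pass 70% of its speed; a pose out of reach is approached as far as the arm can. A call with a number of a shift or a turn outside -1 to 1 is refused whole. A call with a gripper value outside its range is refused whole. The fingers move at their own pace and stop on an object; the grip force is fixed at half the most. Time passes only in rows, so rows that do not move let the fingers close. It gives the time, the measured TCP pose, the force and the opening at its end, in the units of the state.
- monitor.read_state(): the state, without advancing time (a new reading comes with each control period).
- vision.snapshot(name): name is "side" or "top" or "wrist"; returns the picture (400x640x3 uint8, blue, green, red); there is no depth.
- vision.get_calibration(name): a dict with "fx", "fy", "cx", "cy" (pixels), "pose" (4x4, takes a point from camera to world coordinates). Camera axes: x right, y up, looking along -z (the intrinsics and any distortion apply to the point x, -y, -z); pixel columns grow to the right and rows downward; lengths in mm; the calibration is good to about 2 mm. The wrist camera is an equidistant fisheye: a pixel r from the principal point sees the ray r / f radians off the axis. A picture is of the moment at which its call begins: read the wrist's pose just before it. get_calibration takes no time and is no camera call; for the wrist camera it gives the pose at the moment of the call.
- ticket.job_done(): hands the job in, once; it reports no verdict.
The state is a dict: "time_s": time; "qpos": joint angles; "qvel": joint speeds; "joint_efforts": joint torques, N m; "tcp_pos": TCP position; "eef_rot": TCP orientation; "force": force on the tool from outside, world axes, zero at the start; "torque": the same for the moment, N m; "opening": finger opening in mm.
Only numpy, scipy, OpenCV 4.12 (cv2) and the standard library are available. Lean on these libraries where they do the work, as an engineer would, in place of code of your own. Each camera call takes 0.05 s, during which the arm holds its last target. There are 200 camera calls.

TASK

The four open weighing bottles on the steel tray are back from the drying oven and have to be closed before weighing. Pick the four knobbed amber glass lids out from among the other things on the desk and put each on the bottle whose size it fits, seated flat on the rim all round. Set the lids down rather than drop them, and leave the bottles standing where they are on the tray.

Things in the scene. Friction and masses are not known exactly. Their poses are not given: they have to be found in the camera images.
- tray: Flat square stainless-steel drying tray, 250 x 250 mm, fixed to the desk, carrying the four weighing bottles; floor 2 mm thick, upright rim 17 mm high. Origin at the centre of its underside, on the desk top; z up, x and y along its sides.
- bottle_70: The largest of 4 loose, open, straight round amber glass weighing bottles standing on the tray, neighbours about 110 mm apart: 70 mm across, 44 mm high, wall 3.5 mm, mouth 63 mm. Origin at the centre of its underside, on the tray floor; z up its axis, rim 44 mm above the origin. Its lid is lid_70.
- bottle_60: The second largest of 4 loose, open, straight round amber glass weighing bottles standing on the tray, neighbours about 110 mm apart: 60 mm across, 40 mm high, wall 3.5 mm, mouth 53 mm. Origin at the centre of its underside, on the tray floor; z up its axis, rim 40 mm above the origin. Its lid is lid_60.
- bottle_50: The second smallest of 4 loose, open, straight round amber glass weighing bottles standing on the tray, neighbours about 110 mm apart: 50 mm across, 36 mm high, wall 3.5 mm, mouth 43 mm. Origin at the centre of its underside, on the tray floor; z up its axis, rim 36 mm above the origin. Its lid is lid_50.
- bottle_40: The smallest of 4 loose, open, straight round amber glass weighing bottles standing on the tray, neighbours about 110 mm apart: 40 mm across, 32 mm high, wall 3.5 mm, mouth 33 mm. Origin at the centre of its underside, on the tray floor; z up its axis, rim 32 mm above the origin. Its lid is lid_40.
- lid_70: The largest of 4 loose amber glass lids, knob up on the desk. Origin on its axis (z, up) half-way up the darker knob (20 mm high, 19 mm across), the place to grip. Flat flange 71 mm across: top 10, underside 14 mm below the origin. Under it a plug tapering from 58 to 47 mm; its foot, 24 mm below the origin, stands on the desk. Seated, flange on the rim, the origin is 58 mm above that of bottle_70.
- lid_60: The second largest of 4 loose amber glass lids, knob up on the desk. Origin on its axis (z, up) half-way up the darker knob (20 mm high, 19 mm across), the place to grip. Flat flange 61 mm across: top 10, underside 14 mm below the origin. Under it a plug tapering from 48 to 37 mm; its foot, 24 mm below the origin, stands on the desk. Seated, flange on the rim, the origin is 54 mm above that of bottle_60.
- lid_50: The second smallest of 4 loose amber glass lids, knob up on the desk. Origin on its axis (z, up) half-way up the darker knob (20 mm high, 19 mm across), the place to grip. Flat flange 51 mm across: top 10, underside 14 mm below the origin. Under it a plug tapering from 38 to 27 mm; its foot, 24 mm below the origin, stands on the desk. Seated, flange on the rim, the origin is 50 mm above that of bottle_50.
- lid_40: The smallest of 4 loose amber glass lids, knob up on the desk. Origin on its axis (z, up) half-way up the darker knob (20 mm high, 19 mm across), the place to grip. Flat flange 41 mm across: top 10, underside 14 mm below the origin. Under it a plug tapering from 28 to 17 mm; its foot, 24 mm below the origin, stands on the desk. Seated, flange on the rim, the origin is 46 mm above that of bottle_40.
There are look-alikes about, which are no part of the job. What is shaped like the bottle_50 but yellow is not meant. What is shaped like the lid_60 but blue is not meant.

How it is judged (in metres and radians):
At the end, for the whole second after the job is handed in: Each lid sits on the bottle of its own size: centred within 6 mm, its height within -4 to +3 mm of fully seated, tilted less than 0.1 rad; each bottle stands upright (0.1 rad) on the tray floor within 40 mm of where it began; all at rest (under 20 mm/s) (horizontal distance between lid_70 and bottle_70 below 0.006 m and z of lid_70 in the frame of bottle_70 between 0.054 and 0.061 m and angle between each of lid_70, bottle_70, lid_60, bottle_60, lid_50, bottle_50, lid_40, bottle_40's own z axis and vertical below 0.1 rad and height (world z) of each of bottle_70, bottle_60, bottle_50, bottle_40 below 0.008 m and distance of each of bottle_70, bottle_60, bottle_50, bottle_40 from where it was at the start of the episode below 0.04 m and linear speed of each of lid_70, bottle_70, lid_60, bottle_60, lid_50, bottle_50, lid_40, bottle_40 below 0.02 m/s and horizontal distance between lid_60 and bottle_60 below 0.006 m and z of lid_60 in the frame of bottle_60 between 0.05 and 0.057 m and horizontal distance between lid_50 and bottle_50 below 0.006 m and z of lid_50 in the frame of bottle_50 between 0.046 and 0.053 m and horizontal distance between lid_40 and bottle_40 below 0.006 m and z of lid_40 in the frame of bottle_40 between 0.042 and 0.049 m); the robot touches nothing.
It fails at once if a lid is dropped: it falls free of the robot at more than 0.7 m/s (a fall of some 25 mm) ((linear speed of lid_70 above 0.7 m/s and contact force between each of the arm, the fingers and lid_70 below 0.01 N) or (linear speed of lid_60 above 0.7 m/s and contact force between each of the arm, the fingers and lid_60 below 0.01 N) or (linear speed of lid_50 above 0.7 m/s and contact force between each of the arm, the fingers and lid_50 below 0.01 N) or (linear speed of lid_40 above 0.7 m/s and contact force between each of the arm, the fingers and lid_40 below 0.01 N)).
It fails at once if a bottle is knocked over (tipped by more than 30 degrees) (angle between any of bottle_70, bottle_60, bottle_50, bottle_40's own z axis and vertical above 0.52 rad).
It also fails if it takes over 96 s, if anything falls off the work surface, if the arm or the gripper's body presses on something with over 40 N, if the wrist force passes 120 N, or if a joint passes its speed limit or range.

## Working session

There is one attempt and no reset: what is moved stays moved. The work goes in short steps, Python scripts to look and compute and a tool call to move; the robot and the scene stay as the last step left them, time stands still between calls to the robot, and variables do not carry over. Pictures are saved under pics/ and viewed, about 12 in all and at most 16, crops included, and the job is handed in when it is done.

Besides the shell and the picture viewer there is one more tool, called after "Request:" by a JSON object that holds its "method" and its "body". move_arm: Moves the arm, as the interface text tells. Its arguments: {"type":"object","properties":{"targets":{"type":"array","items":{"type":"object","properties":{"rx":{"type":"number"},"ry":{"type":"number"},"rz":{"type":"number"},"dx":{"type":"number"},"dy":{"type":"number"},"dz":{"type":"number"},"gripper":{"type":"number"}}}}},"required":["targets"]}

```bash
mkdir -p pics; ls; python3 - <<'E'
from workcell import monitor, vision, ticket, arm
import cv2, numpy as np
s=monitor.read_state()
for k in ("time_s","tcp_pos","eef_rot","force","opening"): print(k,s[k])
print(arm.hold_point_z)
for n in ("top","side","wrist"):
    c=vision.get_calibration(n); print(n,{k:np.round(v,3).tolist() for k,v in c.items() if k!="name"} )
    cv2.imwrite(f"pics/{n}0.png",vision.snapshot(n))
E
```

```text
pics
time_s 0.0
tcp_pos [ 269.20240373 -563.483574    230.423196  ]
eef_rot [-88.56644839  89.89615336 116.97936618]
force [ 0.36238186  0.05223747 -0.36485255]
opening 85.11279654289343
18.700000000000003
top {'fx': 517.979, 'fy': 517.979, 'cx': 316.65, 'cy': 194.828, 'pose': [[-0.019, 0.987, -0.157, 396.378], [-1.0, -0.021, -0.009, 95.244], [-0.012, 0.157, 0.987, 1311.437], [0.0, 0.0, 0.0, 1.0]]}
side {'fx': 464.591, 'fy': 464.591, 'cx': 322.654, 'cy': 191.82, 'pose': [[-0.997, 0.034, -0.071, 500.951], [-0.078, -0.57, 0.818, 1161.18], [-0.012, 0.821, 0.571, 779.268], [0.0, 0.0, 0.0, 1.0]]}
wrist {'fx': 309.707, 'fy': 309.707, 'cx': 311.997, 'cy': 200.616, 'pose': [[0.432, 0.864, 0.259, 336.448], [-0.902, 0.415, 0.123, -531.734], [-0.002, -0.287, 0.958, 373.064], [0.0, 0.0, 0.0, 1.0]]}
```

View pics/top0.png

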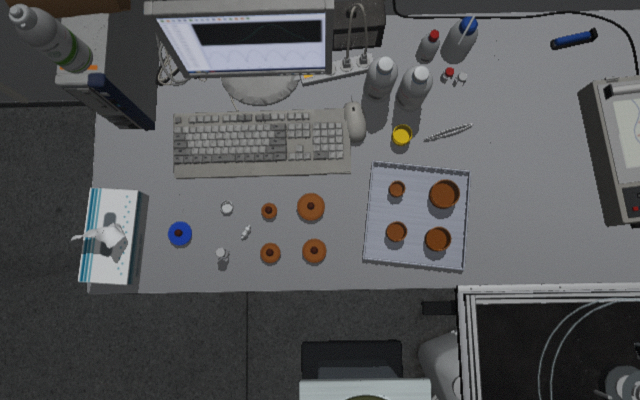

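View pics/side0.png

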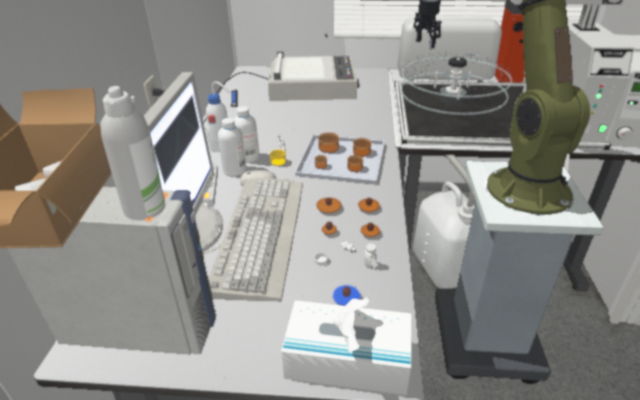

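The top view shows the amber lids at about (269,211), (311,207), (270,253) and (314,251). The bottles are at (397,189) 40, (444,194) 70, (396,232) 50 and (437,240) 60. The blue lid at (180,234) and the yellow cup at (401,135) are decoys. The side view agrees with this.

```bash
cat > h.py <<'E'
from workcell import monitor, vision
import cv2, numpy as np
from scipy.spatial.transform import Rotation as Ro
def rays(c,px,fish=False):
    px=np.atleast_2d(px).astype(float)
    u=(px[:,0]-c['cx'])/c['fx']; v=(px[:,1]-c['cy'])/c['fy']
    if fish:
        r=np.hypot(u,v)+1e-12; k=np.sin(r)/r; d=np.c_[u*k,-v*k,-np.cos(r)]
    else: d=np.c_[u,-v,-np.ones_like(u)]
    P=np.array(c['pose']); return P[:3,3], d@P[:3,:3].T
def plane(c,px,z,fish=False):
    o,d=rays(c,px,fish); t=(z-o[2])/d[:,2]; return (o+d*t[:,None])[:,:2]
def amber(img):
    h=cv2.cvtColor(img,cv2.COLOR_BGR2HSV)
    return cv2.inRange(h,(0,110,40),(20,255,255))
def blobs(img,amin):
    m=cv2.morphologyEx(amber(img),cv2.MORPH_CLOSE,np.ones((5,5)))
    cs,_=cv2.findContours(m,cv2.RETR_EXTERNAL,cv2.CHAIN_APPROX_NONE)
    return [k[:,0,:] for k in cs if cv2.contourArea(k)>amin]
def circ(p):
    A=np.c_[2*p,np.ones(len(p))]; s=np.linalg.lstsq(A,(p**2).sum(1),rcond=None)[0]
    return s[:2],np.sqrt(s[2]+s[0]**2+s[1]**2)
def R(): return Ro.from_euler('xyz',monitor.read_state()['eef_rot'],degrees=True).as_matrix()
def tool(d): return np.round(R().T@np.array(d,float)/75,3)
E
python3 - <<'E'
from h import *
import cv2
c=vision.get_calibration('top'); img=cv2.imread('pics/top0.png')
for k in blobs(img,60):
    p0=k.mean(0); 
    if not(200<p0[0]<480 and 170<p0[1]<270): continue
    lid=p0[0]<350; z=12 if lid else 44
    p=plane(c,k,z); a,r=circ(p)
    if not lid:   # far-from-camera half is the rim
        n=np.array(c['pose'])[:2,3]; q=p[(p-a)@(a-n)>0]; a,r=circ(q)
    print(p0.round(),'lid' if lid else 'bottle',a.round(1),'d',round(2*r,1),'reach',np.hypot(*a).round())
print(np.round(R(),3)); s=monitor.read_state(); print(s['qpos'])
E
```

```text
[270. 253.] lid [460.  225.9] d 47.2 reach 512.0
[314. 250.] lid [463.1 116.1] d 57.0 reach 477.0
[438. 239.] bottle [ 484.9 -189.3] d 55.0 reach 521.0
[396. 231.] bottle [505.1 -88.4] d 44.1 reach 513.0
[269. 210.] lid [566.  228.2] d 36.9 reach 610.0
[310. 206.] lid [574.4 122.8] d 67.1 reach 587.0
[397. 189.] bottle [611.  -93.6] d 34.3 reach 618.0
[444. 194.] bottle [ 596.4 -211.5] d 64.8 reach 633.0
[[-0.001  0.431 -0.902]
 [ 0.001 -0.902 -0.431]
 [-1.    -0.001 -0.   ]]
[ 70.50386835  29.11634704 -13.60829657  85.99503387   7.19987264
  65.82681491  -8.86877747]
```

View pics/wrist0.png

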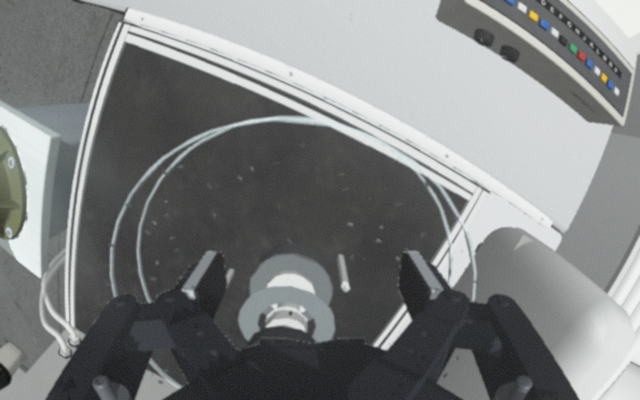

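The wrist view shows only the sink and the open fingers; the TCP appears near (310,270), image up is −tool z, and image right is +tool y. I'll square the tool up, then go over the bottles.

Request:
{"method": "move_arm", "body": {"targets": [{"rx":0.0354,"gripper":50},{"rx":0.0354,"gripper":50},{"rx":0.0354,"gripper":50},{"rx":0.0354,"gripper":50}]}}

```text
invalid input
```

Request:
{"method": "move_arm", "body": {"targets": [{"dz":-0.22,"dy":-0.465,"gripper":50},{"dz":-0.22,"dy":-0.465,"gripper":50},{"dz":-0.22,"dy":-0.465,"gripper":50},{"dz":-0.22,"dy":-0.465,"gripper":50},{"dz":-0.22,"dy":-0.465,"gripper":50},{"dz":-0.22,"dy":-0.465,"gripper":50},{"dz":-0.22,"dy":-0.465,"gripper":50},{"dz":-0.22,"dy":-0.465,"gripper":50},{"dz":-0.22,"dy":-0.465,"gripper":50},{"dz":-0.22,"dy":-0.465,"gripper":50},{"dz":-0.22,"dy":-0.465,"gripper":50},{"dz":-0.22,"dy":-0.465,"gripper":50}]}}

```text
invalid input
```

```bash
python3 - <<'E'
from h import *
s=monitor.read_state(); print(s['time_s'],s['tcp_pos'],s['force'],s['qpos'],np.round(R(),4),s['qvel'].max() if hasattr(s['qvel'],'max') else s['qvel'])
vision.snapshot('wrist');vision.snapshot('wrist')
c=vision.get_calibration('wrist'); i=vision.snapshot('wrist'); cv2.imwrite('pics/w1.png',i); print(np.round(c['pose'],3).tolist())
for k in blobs(i,200):
    p=plane(c,k,40,True); print(k.mean(0).round(),circ(p))
E
```

```text
0.15 [ 269.24406578 -563.61248408  230.6111175 ] [-0.31216067 -0.68341837  0.05894499] [ 70.50386835  29.11634704 -13.60829657  85.99503387   7.19987264
  65.82681491  -8.86877747] [[-6.000e-04  4.311e-01 -9.023e-01]
 [ 1.300e-03 -9.023e-01 -4.311e-01]
 [-1.000e+00 -1.400e-03 -0.000e+00]] -0.011161253260783963
[[0.432, 0.864, 0.259, 336.519], [-0.902, 0.414, 0.123, -531.828], [-0.001, -0.287, 0.958, 373.423], [0.0, 0.0, 0.0, 1.0]]
```

View pics/w1.png

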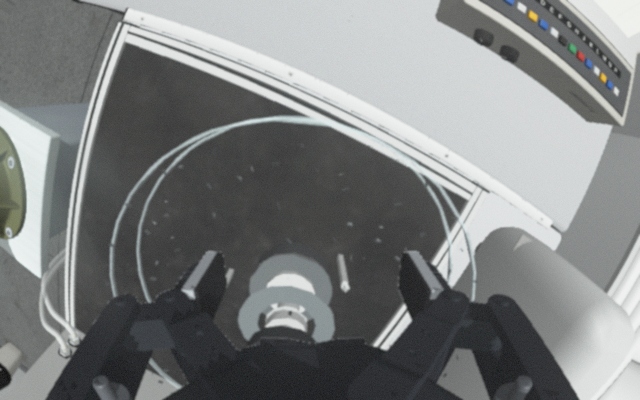

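The calls were refused, so the picture is unchanged. Every row probably needs all its keys.

Request:
{"method": "move_arm", "body": {"targets": [{"rx":0.0354,"ry":0,"rz":0,"dx":0,"dy":0,"dz":0,"gripper":50},{"rx":0.0354,"ry":0,"rz":0,"dx":0,"dy":0,"dz":0,"gripper":50},{"rx":0.0354,"ry":0,"rz":0,"dx":0,"dy":0,"dz":0,"gripper":50},{"rx":0.0354,"ry":0,"rz":0,"dx":0,"dy":0,"dz":0,"gripper":50}]}}

```text
time_s: 0.7
tcp_pos: [269.4, -563.8, 231.2]
eef_rot: [-74.1, 90.0, 105.6]
force: [-0.9, 0.2, 0.0]
opening: 49.8
```

Request:
{"method": "move_arm", "body": {"targets": [{"rx":0,"ry":0,"rz":0,"dx":0,"dz":-0.22,"dy":-0.465,"gripper":50},{"rx":0,"ry":0,"rz":0,"dx":0,"dz":-0.22,"dy":-0.465,"gripper":50},{"rx":0,"ry":0,"rz":0,"dx":0,"dz":-0.22,"dy":-0.465,"gripper":50},{"rx":0,"ry":0,"rz":0,"dx":0,"dz":-0.22,"dy":-0.465,"gripper":50},{"rx":0,"ry":0,"rz":0,"dx":0,"dz":-0.22,"dy":-0.465,"gripper":50},{"rx":0,"ry":0,"rz":0,"dx":0,"dz":-0.22,"dy":-0.465,"gripper":50},{"rx":0,"ry":0,"rz":0,"dx":0,"dz":-0.22,"dy":-0.465,"gripper":50},{"rx":0,"ry":0,"rz":0,"dx":0,"dz":-0.22,"dy":-0.465,"gripper":50},{"rx":0,"ry":0,"rz":0,"dx":0,"dz":-0.22,"dy":-0.465,"gripper":50},{"rx":0,"ry":0,"rz":0,"dx":0,"dz":-0.22,"dy":-0.465,"gripper":50},{"rx":0,"ry":0,"rz":0,"dx":0,"dz":-0.22,"dy":-0.465,"gripper":50},{"rx":0,"ry":0,"rz":0,"dx":0,"dz":-0.22,"dy":-0.465,"gripper":50}]}}

```text
time_s: 1.9
tcp_pos: [467.5, -143.8, 231.5]
eef_rot: [149.8, 90.0, -30.1]
force: [1.4, -0.9, 0.1]
opening: 50.0
```

```bash
python3 - <<'E'
from h import *
for _ in range(3): vision.snapshot('wrist')
s=monitor.read_state(); print(s['time_s'],s['tcp_pos'],s['force'],s['qpos'],np.round(R(),4),abs(np.array(s['qvel'])).max())
c=vision.get_calibration('wrist'); i=vision.snapshot('wrist'); cv2.imwrite('pics/w2.png',i); print(np.round(c['pose'],3).tolist())
for k in blobs(i,200):
    p=plane(c,k,40,True); print(k.mean(0).round(),circ(p))
E
```

```text
2.05 [ 468.12622749 -142.45809363  231.41098431] [-0.68265042 -0.3967496  -0.15657147] [ 25.50848458  17.18470862 -15.20327575 105.77150244   5.19337838
  57.68967364 -81.45506054] [[ 7.0e-04  6.5e-03 -1.0e+00]
 [ 9.0e-04 -1.0e+00 -6.5e-03]
 [-1.0e+00 -9.0e-04 -7.0e-04]] 3.293039978984241
[[0.008, 0.958, 0.286, 542.32], [-1.0, 0.008, 0.001, -141.766], [-0.002, -0.286, 0.958, 374.031], [0.0, 0.0, 0.0, 1.0]]
[ 70. 181.] (array([468.26759553, 198.46052294]), np.float64(17.915930280962638))
[126. 172.] (array([478.67767571,  92.2509134 ]), np.float64(18.611541327796754))
[353. 160.] (array([ 489.6680912 , -186.04004657]), np.float64(27.255765072316226))
[262. 142.] (array([509.44666388, -90.22209436]), np.float64(21.98256291501681))
[113.  97.] (array([573.8054971 , 104.00477497]), np.float64(30.99568101253208))
[374.  64.] (array([ 595.57145082, -206.13859937]), np.float64(30.33149879425126))
[271.  47.] (array([611.50105449, -96.46195901]), np.float64(15.889409176342342))
```

View pics/w2.png

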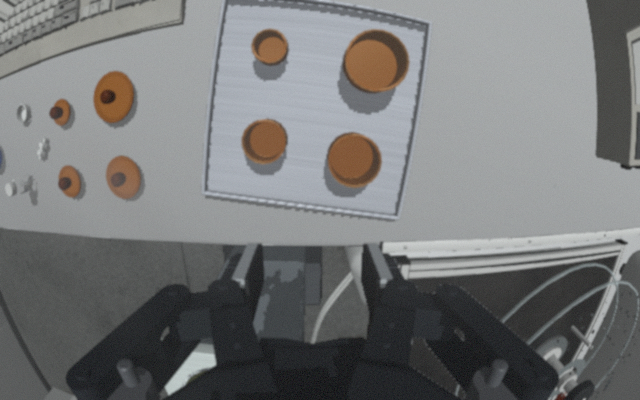

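The wrist view shows all four bottles: 40 at (271,47), 70 at (374,64), 50 at (262,142) and 60 at (353,160). The lids lie at left between (70,181) and (113,97). Next I'll fit the rims with their true heights and radii, and move over to the lids.

```bash
cat >> h.py <<'E'
from scipy.optimize import least_squares
def fitr(p,r):   # centre with known radius
    return least_squares(lambda a:np.hypot(*(p-a).T)-r,p.mean(0)).x
def rim(c,k,D,z,fish,b=0.7):
    n=np.array(c['pose'])[:2,3]; p=plane(c,k,z,fish); a=p.mean(0)
    for _ in range(4):
        q=p[(p-a)@(a-n)>0]; a=fitr(q,D/2-b)
    return a, np.abs(np.hypot(*(q-a).T)-D/2+b).mean()
E
python3 - <<'E'
from h import *
B={70:(46,(596,-208)),60:(42,(486,-188)),50:(38,(507,-90)),40:(34,(611,-95))}
c=vision.get_calibration('wrist')
c2=vision.get_calibration('top'); it=cv2.imread('pics/top0.png'); iw=cv2.imread('pics/w2.png')
for D,(z,g) in B.items():
    for cc,im,f,b,mn in ((c,iw,True,.6,200),(c2,it,False,1.3,60)):
        k=min(blobs(im,mn),key=lambda k:np.hypot(*(plane(cc,k.mean(0),z,f)[0]-g)))
        a,e=rim(cc,k,D,z,f,b); print(D,a.round(1),e.round(2))
E
```

```text
70 [ 588.3 -201.9] 2.54
70 [ 595.2 -209.6] 0.61
60 [ 490.7 -185.2] 2.22
60 [ 484.7 -188.3] 0.62
50 [509.8 -95.2] 1.94
50 [504.6 -87.4] 0.73
40 [ 607.2 -101. ] 1.75
40 [611.4 -93.7] 0.79
```

Request:
{"method": "move_arm", "body": {"targets": [{"rx":0,"ry":0,"rz":0,"dx":0,"dz":0.04,"dy":-0.46,"gripper":50},{"rx":0,"ry":0,"rz":0,"dx":0,"dz":0.04,"dy":-0.46,"gripper":50},{"rx":0,"ry":0,"rz":0,"dx":0,"dz":0.04,"dy":-0.46,"gripper":50},{"rx":0,"ry":0,"rz":0,"dx":0,"dz":0.04,"dy":-0.46,"gripper":50},{"rx":0,"ry":0,"rz":0,"dx":0,"dz":0.04,"dy":-0.46,"gripper":50},{"rx":0,"ry":0,"rz":0,"dx":0,"dz":0.04,"dy":-0.46,"gripper":50},{"rx":0,"ry":0,"rz":0,"dx":0,"dz":0.04,"dy":-0.46,"gripper":50},{"rx":0,"ry":0,"rz":0,"dx":0,"dz":0.04,"dy":-0.46,"gripper":50},{"rx":0,"ry":0,"rz":0,"dx":0,"dz":0.04,"dy":-0.46,"gripper":50}]}}

```text
time_s: 3.0
tcp_pos: [440.1, 164.7, 231.4]
eef_rot: [116.1, 89.9, -64.0]
force: [0.6, 0.7, -0.0]
opening: 50.0
```

```bash
python3 - <<'E'
from h import *
for _ in range(4): vision.snapshot('wrist')
s=monitor.read_state(); print(s['time_s'],s['tcp_pos'],s['qpos'],np.round(R(),4),abs(np.array(s['qvel'])).max())
c=vision.get_calibration('wrist'); i=vision.snapshot('wrist'); cv2.imwrite('pics/w3.png',i); print(np.round(c['pose'],3).tolist())
for k in blobs(i,200):
    p=plane(c,k,14,True); n=len(p); a,r=circ(p); e=np.hypot(*(p-a).T)-r; p=p[abs(e)<1.5]; print(k.mean(0).round(),circ(p),n,len(p))
E
```

```text
3.2 [439.99661242 164.22170489 231.1530796 ] [  -5.6258826    16.032561    -23.29186798  108.24806426    7.50579742
   57.22240012 -122.14977847] [[-2.e-04  6.e-04 -1.e+00]
 [-8.e-04 -1.e+00 -6.e-04]
 [-1.e+00  8.e-04  2.e-04]] 1.5001742088716825
[[0.002, 0.958, 0.287, 514.327], [-1.0, 0.002, 0.001, 164.728], [0.0, -0.287, 0.958, 373.687], [0.0, 0.0, 0.0, 1.0]]
[630. 375.] (array([ 380.0984386 , -551.37574692]), np.float64(669.6939715612485)) 117 2
[259. 155.] (array([462.56305547, 227.14050019]), np.float64(23.45958759988423)) 111 111
[558. 148.] (array([ 486.63032169, -200.11541974]), np.float64(38.6887062249417)) 124 11
[352. 152.] (array([466.08389026, 117.84792558]), np.float64(28.435463923264276)) 136 136
[504. 127.] (array([507.05940462, -87.59606974]), np.float64(24.238825210469283)) 116 24
[572.  75.] (array([ 604.15456262, -225.37175146]), np.float64(47.030070679486165)) 138 20
[256.  66.] (array([568.00951532, 229.78093886]), np.float64(18.374525206602915)) 88 88
[509.  48.] (array([615.97679395, -93.65230508]), np.float64(19.328391348571163)) 86 23
[346.  58.] (array([576.32742257, 124.78111809]), np.float64(33.4087940459263)) 163 163
```

View pics/w3.png

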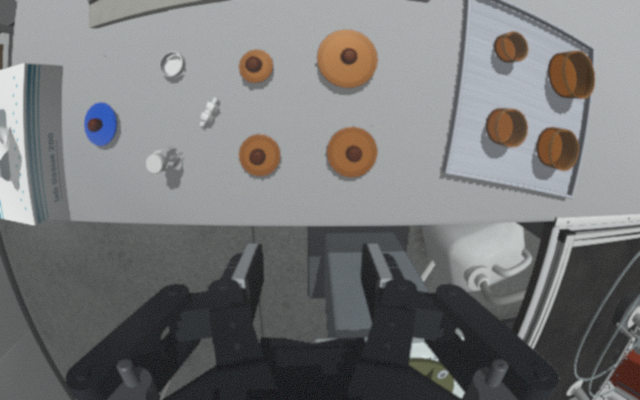

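The wrist view shows the lids at (346,58) 70, (352,152) 60, (259,155) 50 and (256,66) 40. The wrist and top fixes differ by a steady ~2 mm, which is within calibration. The wrist bottle fits had high residuals, so I'll inspect the mask.

```bash
python3 - <<'E'
from h import *
i=cv2.imread('pics/w2.png')
big=cv2.resize(i[15:200,230:420],None,fx=3,fy=3,interpolation=cv2.INTER_CUBIC)
for k in blobs(i,200):
    cv2.polylines(big,[((k-[230,15])*3+1).astype(np.int32)],True,(0,255,0),1)
cv2.imwrite('pics/m2.png',big)
E
```

```text
(no output)
```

View pics/m2.png

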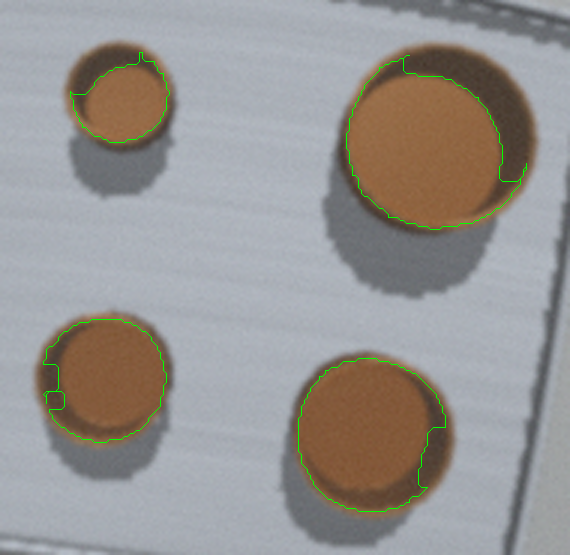

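The mask drops the dark inner walls and rims. I'll switch to a red-minus-blue mask.

```bash
python3 - <<'E'
s=open('h.py').read()
a=s.index("    h=cv2.cvtColor"); b=s.index("def blobs")
s=s[:a]+"    return ((img[...,2].astype(int)-img[...,0])>18).astype(np.uint8)*255\n"+s[b:]
open('h.py','w').write(s)
E
python3 - <<'E'
from h import *
B={70:(46,(596,-208)),60:(42,(486,-188)),50:(38,(507,-90)),40:(34,(611,-95))}
L={70:(576,125),60:(466,118),50:(462,227),40:(568,230)}
c3=vision.get_calibration('wrist'); c=dict(c3); 
c['pose']=[[0.008, 0.958, 0.286, 542.32], [-1.0, 0.008, 0.001, -141.766], [-0.002, -0.286, 0.958, 374.031], [0,0,0,1]]
c2=vision.get_calibration('top'); it=cv2.imread('pics/top0.png'); iw=cv2.imread('pics/w2.png'); iw3=cv2.imread('pics/w3.png')
for D,(z,g) in B.items():
    for n,cc,im,f,mn in (('w',c,iw,True,200),('t',c2,it,False,60)):
        k=min(blobs(im,mn),key=lambda k:np.hypot(*(plane(cc,k.mean(0),z,f)[0]-g)))
        a,e=rim(cc,k,D,z,f,0); print('bottle',D,n,a.round(1),e.round(2))
for D,g in L.items():
    for n,cc,im,f,mn in (('w',c3,iw3,True,200),('t',c2,it,False,60)):
        k=min(blobs(im,mn),key=lambda k:np.hypot(*(plane(cc,k.mean(0),14,f)[0]-g)))
        a,r=circ(plane(cc,k,13,f)); print('lid',D,n,a.round(1),(2*r).round(1))
E
```

```text
bottle 70 w [ 599.2 -209. ] 0.45
bottle 70 t [ 596.2 -210.3] 0.6
bottle 60 w [ 489.3 -187.4] 0.4
bottle 60 t [ 484.8 -187.8] 0.68
bottle 50 w [509.2 -89. ] 0.42
bottle 50 t [504.7 -87.2] 0.59
bottle 40 w [615.4 -94.4] 0.44
bottle 40 t [612.4 -93.7] 0.84
lid 70 w [577.1 123.4] 70.3
lid 70 t [574.5 122.5] 69.3
lid 60 w [466.1 116.6] 60.2
lid 60 t [463.8 116. ] 59.5
lid 50 w [462.7 226.5] 50.2
lid 50 t [460.7 226.1] 49.6
lid 40 w [568.8 229. ] 40.2
lid 40 t [566.3 228.6] 39.3
```

Sizes now match (70.3/60.2/50.2/40.2), so lid_70 is identified. I keep the tool orientation fixed, so a constant wrist-camera bias cancels between pick and place. I'll go above lid_70.

Request:
{"method": "move_arm", "body": {"targets": [{"rx":0,"ry":0,"rz":0,"dx":0.3,"dz":-0.362,"dy":0.111,"gripper":50},{"rx":0,"ry":0,"rz":0,"dx":0.3,"dz":-0.362,"dy":0.111,"gripper":50},{"rx":0,"ry":0,"rz":0,"dx":0.3,"dz":-0.362,"dy":0.111,"gripper":50},{"rx":0,"ry":0,"rz":0,"dx":0.3,"dz":-0.362,"dy":0.111,"gripper":50},{"rx":0,"ry":0,"rz":0,"dx":0.3,"dz":-0.362,"dy":0.111,"gripper":50},{"rx":0,"ry":0,"rz":0,"dx":0.4,"dz":0,"dy":0,"gripper":50},{"rx":0,"ry":0,"rz":0,"dx":0,"dz":0,"dy":0,"gripper":50},{"rx":0,"ry":0,"rz":0,"dx":0,"dz":0,"dy":0,"gripper":50}]}}

```text
time_s: 4.05
tcp_pos: [575.1, 122.1, 88.8]
eef_rot: [26.1, 89.9, -153.9]
force: [-0.1, -0.1, 1.3]
opening: 49.9
```

```bash
python3 - <<'E'
from h import *
vision.snapshot('wrist')
s=monitor.read_state(); print(s['time_s'],s['tcp_pos'],s['force'],np.round(R(),3).tolist())
c=vision.get_calibration('wrist'); i=vision.snapshot('wrist'); cv2.imwrite('pics/w4.png',i)
for k in blobs(i,300):
    a,r=circ(plane(c,k,13,True)); print(k.mean(0).round(),a.round(1),(2*r).round(1))
print(c['pose'][:3,3] if hasattr(c['pose'],'shape') else c['pose'])
E
```

```text
4.1 [575.68834703 122.93055639  89.87299972] [-0.18343481  0.08628931  0.6724225 ] [[0.0, -0.0, -1.0], [-0.0, -1.0, 0.0], [-1.0, 0.0, -0.0]]
[318. 322.] [470.3 117.6] 56.0
[557. 281.] [ 484.9 -162.5] 145.7
[181. 219.] [568.7 229.4] 39.8
[311. 208.] [576.9 124.2] 70.1
[620. 190.] [ 589.8 -227. ] 107.1
[557. 168.] [ 615.5 -103. ] 57.7
[573.  21.] [ 760.3 -123.1] 76.0
[649.92945976 123.3010212  232.4526909 ]
```

View pics/w4.png

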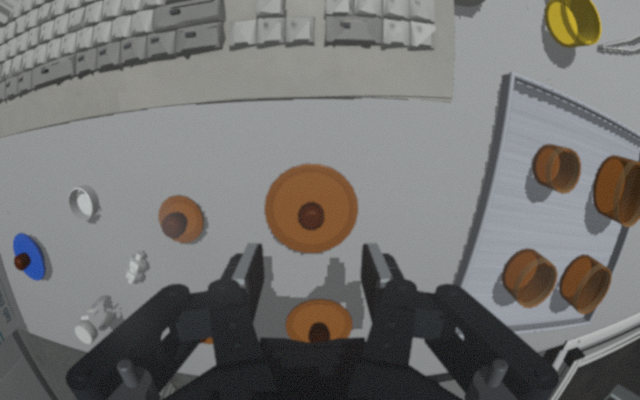

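The near view shows lid_70 at (311,208) centred between the fingers and measured at (576.9,124.2), against TCP (575.7,122.9). I'll descend and grip.

Request:
{"method": "move_arm", "body": {"targets": [{"rx":0,"ry":0,"rz":0,"dx":0.4,"dz":-0.008,"dy":-0.008,"gripper":50},{"rx":0,"ry":0,"rz":0,"dx":0.4,"dz":0,"dy":0,"gripper":50},{"rx":0,"ry":0,"rz":0,"dx":0.14,"dz":0,"dy":0,"gripper":50},{"rx":0,"ry":0,"rz":0,"dx":0,"dz":0,"dy":0,"gripper":50},{"rx":0,"ry":0,"rz":0,"dx":0,"dz":0,"dy":0,"gripper":10},{"rx":0,"ry":0,"rz":0,"dx":0,"dz":0,"dy":0,"gripper":10},{"rx":0,"ry":0,"rz":0,"dx":0,"dz":0,"dy":0,"gripper":10},{"rx":0,"ry":0,"rz":0,"dx":0,"dz":0,"dy":0,"gripper":10},{"rx":0,"ry":0,"rz":0,"dx":0,"dz":0,"dy":0,"gripper":10}]}}

```text
time_s: 5.05
tcp_pos: [577.2, 124.7, 20.2]
eef_rot: [-167.6, 89.8, 12.4]
force: [-1.2, -0.9, 6.4]
opening: 16.0
```

Request:
{"method": "move_arm", "body": {"targets": [{"rx":0,"ry":0,"rz":0,"dx":0,"dz":0,"dy":0,"gripper":10},{"rx":0,"ry":0,"rz":0,"dx":-0.04,"dz":0,"dy":0,"gripper":10},{"rx":0,"ry":0,"rz":0,"dx":-0.1,"dz":0,"dy":0,"gripper":10},{"rx":0,"ry":0,"rz":0,"dx":-0.3,"dz":0,"dy":0,"gripper":10},{"rx":0,"ry":0,"rz":0,"dx":0,"dz":0,"dy":0,"gripper":10}]}}

```text
time_s: 5.55
tcp_pos: [577.9, 124.9, 54.3]
eef_rot: [-164.5, 89.7, 15.6]
force: [0.7, 0.3, -0.2]
opening: 15.6
```

```bash
python3 - <<'E'
from h import *
vision.snapshot('wrist')
s=monitor.read_state(); print(s['time_s'],s['tcp_pos'],s['force'],s['opening'],np.round(R(),3).tolist())
c=vision.get_calibration('wrist'); i=vision.snapshot('wrist'); 
j=vision.snapshot('side')
cv2.imwrite('pics/w5.png',np.vstack([cv2.resize(i[150:400,160:460],(600,500)),cv2.resize(j[170:220,280:430],(300,100))[:, :].repeat(1,0) if 0 else np.hstack([cv2.resize(j[185:235,300:400],(200,100)),np.zeros((100,400,3),np.uint8)])]))
E
```

```text
5.6 [577.302054   124.62894616  53.07186505] [-3.97549249e-01  4.54485407e-04 -8.21098437e-01] 16.087223394921985 [[0.003, 0.001, -1.0], [0.001, -1.0, -0.001], [-1.0, -0.001, -0.003]]
```

View pics/w5.png

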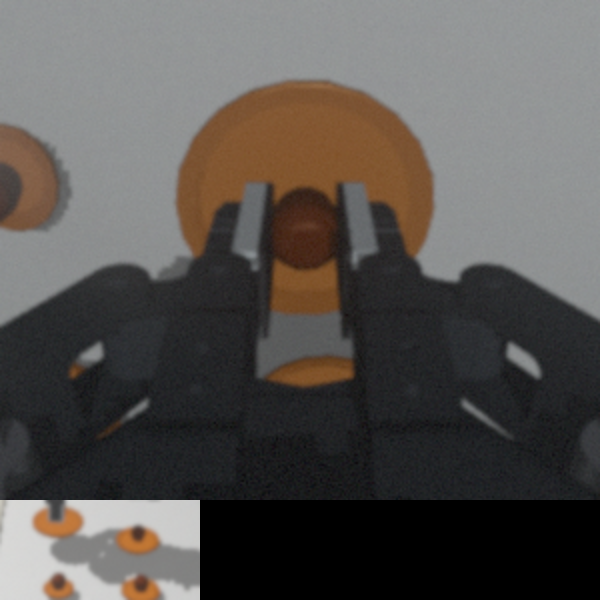

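Lid_70 hangs level between the pads, with knob and flange visible at (310,230) in the crop. I'll lift it and carry it to the bottle viewpoint to re-measure the bottles at rest.

Request:
{"method": "move_arm", "body": {"targets": [{"rx":0,"ry":0,"rz":0,"dx":-0.6,"dz":0,"dy":0,"gripper":10},{"rx":0,"ry":0,"rz":0,"dx":-0.6,"dz":0,"dy":0,"gripper":10},{"rx":0,"ry":0,"rz":0,"dx":-0.095,"dz":0.195,"dy":0.448,"gripper":10},{"rx":0,"ry":0,"rz":0,"dx":-0.095,"dz":0.195,"dy":0.448,"gripper":10},{"rx":0,"ry":0,"rz":0,"dx":-0.095,"dz":0.195,"dy":0.448,"gripper":10},{"rx":0,"ry":0,"rz":0,"dx":-0.095,"dz":0.195,"dy":0.448,"gripper":10},{"rx":0,"ry":0,"rz":0,"dx":-0.095,"dz":0.195,"dy":0.448,"gripper":10},{"rx":0,"ry":0,"rz":0,"dx":-0.095,"dz":0.195,"dy":0.448,"gripper":10},{"rx":0,"ry":0,"rz":0,"dx":-0.095,"dz":0.195,"dy":0.448,"gripper":10},{"rx":0,"ry":0,"rz":0,"dx":-0.095,"dz":0.195,"dy":0.448,"gripper":10},{"rx":0,"ry":0,"rz":0,"dx":0,"dz":0,"dy":0,"gripper":10},{"rx":0,"ry":0,"rz":0,"dx":0,"dz":0,"dy":0,"gripper":10}]}}

```text
time_s: 6.9
tcp_pos: [458.9, -145.2, 197.9]
eef_rot: [-24.5, 90.0, 155.4]
force: [0.2, 0.3, -1.3]
opening: 15.6
```

```bash
cat > b.py <<'E'
from h import *
import sys
B={70:(46,(597,-209)),60:(42,(487,-188)),50:(38,(507,-89)),40:(34,(613,-94))}
vision.snapshot('wrist')
T=[]
for n in range(4):
    s=monitor.read_state(); T.append(s['tcp_pos']); c=vision.get_calibration('wrist'); i=vision.snapshot('wrist')
    if n==3:
        print(s['time_s'],np.mean(T,0).round(1),s['force'].round(1),round(s['opening'],1),np.round(R(),3).tolist())
cv2.imwrite(f'pics/{sys.argv[1]}.png',i)
bl=blobs(i,200)
for D,(z,g) in B.items():
    k=min(bl,key=lambda k:np.hypot(*(plane(c,k.mean(0),z,True)[0]-g)))
    a,e=rim(c,k,D,z,True,0); print('bottle',D,a.round(1),e.round(2))
E
python3 b.py w6
```

```text
7.1 [ 459.6 -143.5  197.9] [0.6 0.5 0.3] 15.9 [[-0.0, 0.003, -1.0], [0.001, -1.0, -0.003], [-1.0, -0.001, 0.0]]
bottle 70 [ 599.2 -209. ] 0.42
bottle 60 [ 488.9 -187.3] 0.38
bottle 50 [509.  -88.9] 0.35
bottle 40 [615.2 -94.3] 0.43
```

View pics/w6.png

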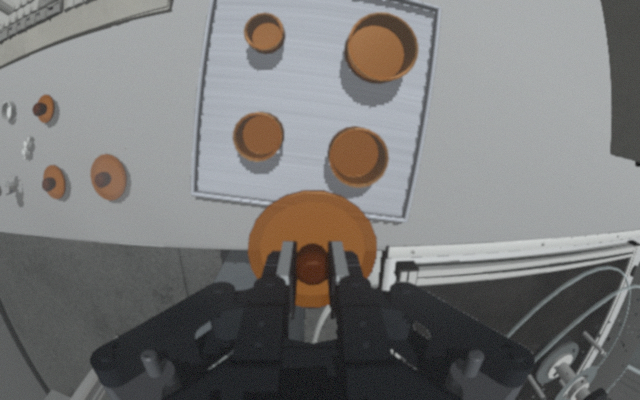

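The view shows the lid held at (312,265), the bottles clear, and positions that repeat within 0.3 mm. I'll measure the held lid's flange front arc in the same frame.

```bash
cat > held.py <<'E'
from h import *
import sys
D=float(sys.argv[2]); i=cv2.imread(f'pics/{sys.argv[1]}.png'); c=vision.get_calibration('wrist')
t=monitor.read_state()['tcp_pos']; m=amber(i); 
cs,_=cv2.findContours(m,cv2.RETR_EXTERNAL,cv2.CHAIN_APPROX_NONE)
k=max([x[:,0,:] for x in cs if 180<x[:,0,1].mean()<300 and 240<x[:,0,0].mean()<380],key=len)
k=k[k[:,1]<245]
p=plane(c,k,t[2]-5,True); a=fitr(p,D/2); print('held',a.round(1),'tcp',t.round(1),'resid',(np.hypot(*(p-a).T)-D/2).std().round(2),circ(p))
E
python3 held.py w6 71
```

```text
held [ 455.  -143.2] tcp [ 459.7 -143.3  198. ] resid 8.17 (array([ 471.62395131, -142.9701962 ]), np.float64(25.86965331950562))
```

```bash
sed -i 's/k=k\[k\[:,1\]<245\]/k=k[k[:,1]<float(sys.argv[3])]; print(len(k),k.min(0),k.max(0))/' held.py; python3 held.py w6 71 228;python3 held.py w6 71 240
```

```text
133 [253 190] [372 227]
held [ 459.5 -143. ] tcp [ 459.7 -143.3  198. ] resid 0.34 (array([ 461.16228762, -143.02011869]), np.float64(34.102866251855495))
157 [249 190] [376 239]
held [ 459.5 -143. ] tcp [ 459.7 -143.3  198. ] resid 0.4 (array([ 460.95710846, -143.00982231]), np.float64(34.280674934653035))
```

Request:
{"method": "move_arm", "body": {"targets": [{"rx":0,"ry":0,"rz":0,"dx":0.25,"dz":-0.373,"dy":0.176,"gripper":10},{"rx":0,"ry":0,"rz":0,"dx":0.25,"dz":-0.373,"dy":0.176,"gripper":10},{"rx":0,"ry":0,"rz":0,"dx":0.25,"dz":-0.373,"dy":0.176,"gripper":10},{"rx":0,"ry":0,"rz":0,"dx":0.25,"dz":-0.373,"dy":0.176,"gripper":10},{"rx":0,"ry":0,"rz":0,"dx":0.25,"dz":-0.373,"dy":0.176,"gripper":10},{"rx":0,"ry":0,"rz":0,"dx":0.25,"dz":0,"dy":0,"gripper":10},{"rx":0,"ry":0,"rz":0,"dx":0.2,"dz":0,"dy":0,"gripper":10},{"rx":0,"ry":0,"rz":0,"dx":0,"dz":0,"dy":0,"gripper":10},{"rx":0,"ry":0,"rz":0,"dx":0,"dz":0,"dy":0,"gripper":10}]}}

```text
time_s: 8.05
tcp_pos: [599.6, -209.6, 70.7]
eef_rot: [-42.3, 90.0, 137.9]
force: [1.2, 0.2, 0.1]
opening: 15.3
```

```bash
python3 - <<'E'
from h import *
T=[];F=[]
for _ in range(6):
    c=vision.get_calibration('wrist'); i=vision.snapshot('wrist'); s=monitor.read_state(); T.append(s['tcp_pos']);F.append(s['force'])
print(s['time_s'],np.mean(T,0).round(2),np.std(T,0).round(2),np.mean(F,0).round(2),c['pose'][:3,3].round(1))
cv2.imwrite('pics/w7.png',i)
E
python3 held.py w7 71 228
```

```text
8.35 [ 599.92 -210.28   71.77] [0.11 0.24 0.18] [-0.02  0.15 -0.45] [ 673.9 -210.   214.5]
157 [253 169] [371 227]
held [ 607.  -210.4] tcp [ 599.7 -210.5   71.7] resid 2.82 (array([ 616.76703472, -210.39083414]), np.float64(27.877673911625788))
```

View pics/w7.png

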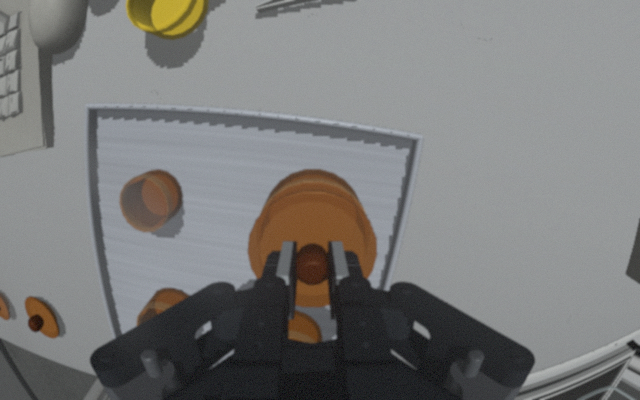

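The view shows the lid concentric over bottle_70 (both around column 313). I'll do a guarded descent.

Request:
{"method": "move_arm", "body": {"targets": [{"rx":0,"ry":0,"rz":0,"dx":0.08,"dz":0,"dy":-0.013,"gripper":10},{"rx":0,"ry":0,"rz":0,"dx":0.07,"dz":0,"dy":0,"gripper":10},{"rx":0,"ry":0,"rz":0,"dx":0,"dz":0,"dy":0,"gripper":10}]}}

```text
time_s: 8.65
tcp_pos: [598.6, -209.3, 58.5]
eef_rot: [-17.2, 89.9, 162.8]
force: [-0.6, -0.8, -2.0]
opening: 15.8
```

Request:
{"method": "move_arm", "body": {"targets": [{"rx":0,"ry":0,"rz":0,"dx":0.025,"dz":0,"dy":0,"gripper":10},{"rx":0,"ry":0,"rz":0,"dx":0,"dz":0,"dy":0,"gripper":10}]}}

```text
time_s: 8.85
tcp_pos: [599.2, -209.4, 57.4]
eef_rot: [-22.8, 90.0, 157.3]
force: [0.1, -0.5, -0.4]
opening: 15.7
```

Request:
{"method": "move_arm", "body": {"targets": [{"rx":0,"ry":0,"rz":0,"dx":0.02,"dz":0,"dy":0,"gripper":10},{"rx":0,"ry":0,"rz":0,"dx":0,"dz":0,"dy":0,"gripper":10}]}}

```text
time_s: 9.05
tcp_pos: [599.5, -209.5, 56.3]
eef_rot: [168.5, 90.0, -11.4]
force: [0.4, 0.7, 0.7]
opening: 15.7
```

Request:
{"method": "move_arm", "body": {"targets": [{"rx":0,"ry":0,"rz":0,"dx":0.015,"dz":0,"dy":0,"gripper":10},{"rx":0,"ry":0,"rz":0,"dx":0,"dz":0,"dy":0,"gripper":10}]}}

```text
time_s: 9.25
tcp_pos: [599.6, -209.5, 56.2]
eef_rot: [150.5, 89.9, -29.4]
force: [-3.4, 1.1, 8.7]
opening: 15.8
```

Contact at TCP z 56.2, 8.7 N, which matches the seated height predicted from the pick (20.2 + 36). I'll release and rise.

Request:
{"method": "move_arm", "body": {"targets": [{"rx":0,"ry":0,"rz":0,"dx":-0.005,"dz":0,"dy":0,"gripper":22},{"rx":0,"ry":0,"rz":0,"dx":0,"dz":0,"dy":0,"gripper":50},{"rx":0,"ry":0,"rz":0,"dx":0,"dz":0,"dy":0,"gripper":50},{"rx":0,"ry":0,"rz":0,"dx":-0.2,"dz":0,"dy":0,"gripper":50},{"rx":0,"ry":0,"rz":0,"dx":-0.5,"dz":0,"dy":0,"gripper":50},{"rx":0,"ry":0,"rz":0,"dx":-0.5,"dz":0,"dy":0,"gripper":50},{"rx":0,"ry":0,"rz":0,"dx":0,"dz":0,"dy":0,"gripper":50}]}}

```text
time_s: 9.95
tcp_pos: [602.6, -210.0, 151.9]
eef_rot: [164.6, 89.4, -15.4]
force: [0.8, -0.1, 0.1]
opening: 50.4
```

```bash
python3 - <<'E'
from h import *
T=[]
for _ in range(5):
    c=vision.get_calibration('wrist'); i=vision.snapshot('wrist'); s=monitor.read_state(); T.append(s['tcp_pos'])
j=vision.snapshot('side')
print(s['time_s'],np.mean(T,0).round(2),s['opening'])
cv2.imwrite('pics/w8.png',np.hstack([i[100:400,120:460],cv2.resize(j[125:185,290:390],(400,240)).copy() if 0 else cv2.copyMakeBorder(cv2.resize(j[125:185,290:390],(400,240)),0,60,0,0,0)]))
for k in blobs(i,600):
    a,r=circ(plane(c,k,49.5,True)); print(k.mean(0).round(),a.round(1),(2*r).round(1))
E
```

```text
10.2 [ 599.55 -209.55  146.41] 50.22066839722657
[ 73. 287.] [493.3  73.8] 52.8
[292. 300.] [ 503.  -190.4] 67.0
[195. 273.] [531.8 -99.3] 46.5
[187. 176.] [ 622.1 -104.8] 40.6
[313. 199.] [ 601.6 -209.4] 72.1
[202.  24.] [ 747.3 -120.8] 51.2
```

View pics/w8.png

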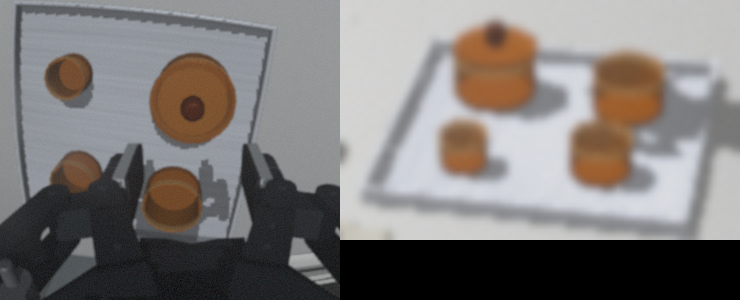

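Lid_70 is seated flat in both the wrist and side views. Next is lid_60.

Request:
{"method": "move_arm", "body": {"targets": [{"rx":0,"ry":0,"rz":0,"dx":0,"dz":0.1975,"dy":-0.484,"gripper":50},{"rx":0,"ry":0,"rz":0,"dx":0,"dz":0.1975,"dy":-0.484,"gripper":50},{"rx":0,"ry":0,"rz":0,"dx":0,"dz":0.1975,"dy":-0.484,"gripper":50},{"rx":0,"ry":0,"rz":0,"dx":0,"dz":0.1975,"dy":-0.484,"gripper":50},{"rx":0,"ry":0,"rz":0,"dx":0,"dz":0.1975,"dy":-0.484,"gripper":50},{"rx":0,"ry":0,"rz":0,"dx":0,"dz":0.1975,"dy":-0.484,"gripper":50},{"rx":0,"ry":0,"rz":0,"dx":0,"dz":0.1975,"dy":-0.484,"gripper":50},{"rx":0,"ry":0,"rz":0,"dx":0.1,"dz":0.1975,"dy":-0.484,"gripper":50},{"rx":0,"ry":0,"rz":0,"dx":0.1,"dz":0.1975,"dy":-0.484,"gripper":50},{"rx":0,"ry":0,"rz":0,"dx":0.56,"dz":0,"dy":0,"gripper":50},{"rx":0,"ry":0,"rz":0,"dx":0,"dz":0,"dy":0,"gripper":50}]}}

```text
time_s: 11.35
tcp_pos: [462.4, 117.2, 84.8]
eef_rot: [13.2, 89.5, -166.6]
force: [-0.6, -0.7, 0.3]
opening: 49.9
```

```bash
cat > lid.py <<'E'
from h import *
import sys
D=float(sys.argv[1]); g=np.array(eval(sys.argv[2])); T=[]
for _ in range(5):
    c=vision.get_calibration('wrist'); i=vision.snapshot('wrist'); s=monitor.read_state(); T.append(s['tcp_pos'])
t=np.mean(T,0); print(s['time_s'],'tcp',t.round(2),round(s['opening'],1),np.round(R(),3).tolist())
for k in blobs(i,300):
    a,r=circ(plane(c,k,13,True))
    if np.hypot(*(a-g))<30 and abs(2*r-D)<4: print('lid',a.round(1),(2*r).round(1),'shift',(a-t[:2]).round(1))
E
python3 lid.py 61 "(466,117)"
```

```text
11.6 tcp [465.61 116.4   88.45] 49.7 [[0.002, -0.001, -1.0], [0.0, -1.0, 0.001], [-1.0, -0.0, -0.002]]
lid [466.  117.4] 60.2 shift [0.3 1. ]
```

Request:
{"method": "move_arm", "body": {"targets": [{"rx":0,"ry":0,"rz":0,"dx":0.4,"dz":-0.004,"dy":-0.013,"gripper":50},{"rx":0,"ry":0,"rz":0,"dx":0.4,"dz":0,"dy":0,"gripper":50},{"rx":0,"ry":0,"rz":0,"dx":0.105,"dz":0,"dy":0,"gripper":50},{"rx":0,"ry":0,"rz":0,"dx":0,"dz":0,"dy":0,"gripper":50},{"rx":0,"ry":0,"rz":0,"dx":0,"dz":0,"dy":0,"gripper":10},{"rx":0,"ry":0,"rz":0,"dx":0,"dz":0,"dy":0,"gripper":10},{"rx":0,"ry":0,"rz":0,"dx":0,"dz":0,"dy":0,"gripper":10},{"rx":0,"ry":0,"rz":0,"dx":0,"dz":0,"dy":0,"gripper":10},{"rx":0,"ry":0,"rz":0,"dx":0,"dz":0,"dy":0,"gripper":10},{"rx":0,"ry":0,"rz":0,"dx":0,"dz":0,"dy":0,"gripper":10}]}}

```text
time_s: 12.6
tcp_pos: [467.0, 118.2, 22.1]
eef_rot: [-172.3, 89.9, 7.7]
force: [-2.0, -1.2, 7.6]
opening: 15.7
```

Request:
{"method": "move_arm", "body": {"targets": [{"rx":0,"ry":0,"rz":0,"dx":-0.04,"dz":0,"dy":0,"gripper":10},{"rx":0,"ry":0,"rz":0,"dx":-0.3,"dz":0,"dy":0,"gripper":10},{"rx":0,"ry":0,"rz":0,"dx":-0.6,"dz":0,"dy":0,"gripper":10},{"rx":0,"ry":0,"rz":0,"dx":-0.6,"dz":-0.038,"dy":0,"gripper":10},{"rx":0,"ry":0,"rz":0,"dx":0,"dz":-0.038,"dy":0.508,"gripper":10},{"rx":0,"ry":0,"rz":0,"dx":0,"dz":-0.038,"dy":0.508,"gripper":10},{"rx":0,"ry":0,"rz":0,"dx":0,"dz":-0.038,"dy":0.508,"gripper":10},{"rx":0,"ry":0,"rz":0,"dx":0,"dz":-0.038,"dy":0.508,"gripper":10},{"rx":0,"ry":0,"rz":0,"dx":0,"dz":-0.038,"dy":0.508,"gripper":10},{"rx":0,"ry":0,"rz":0,"dx":0,"dz":-0.038,"dy":0.508,"gripper":10},{"rx":0,"ry":0,"rz":0,"dx":0,"dz":-0.038,"dy":0.508,"gripper":10},{"rx":0,"ry":0,"rz":0,"dx":0,"dz":0,"dy":0.508,"gripper":10}]}}

```text
time_s: 13.8
tcp_pos: [489.3, -188.3, 136.8]
eef_rot: [172.2, 89.9, -7.7]
force: [-0.0, 0.5, -1.1]
opening: 15.5
```

```bash
cat > over.py <<'E'
from h import *
import sys
T=[];F=[]
for _ in range(7):
    c=vision.get_calibration('wrist'); i=vision.snapshot('wrist'); s=monitor.read_state(); T.append(s['tcp_pos']);F.append(s['force'])
print(s['time_s'],np.mean(T[3:],0).round(2),np.std(T[3:],0).round(2),np.mean(F[3:],0).round(2),round(s['opening'],1))
cv2.imwrite(f'pics/{sys.argv[1]}.png',i)
E
python3 over.py w9; python3 held.py w9 61 225
```

```text
14.15 [ 489.05 -186.    136.37] [0.18 0.88 0.02] [-0.5   0.03 -0.82] 15.2
151 [266 163] [359 224]
held [ 502.  -186.3] tcp [ 489.2 -185.2  136.4] resid 5.24 (array([ 516.55731454, -186.06655988]), np.float64(20.223357689911694))
```

Request:
{"method": "move_arm", "body": {"targets": [{"rx":0,"ry":0,"rz":0,"dx":0.4,"dz":0,"dy":0,"gripper":10},{"rx":0,"ry":0,"rz":0,"dx":0.35,"dz":0,"dy":0,"gripper":10},{"rx":0,"ry":0,"rz":0,"dx":0,"dz":0,"dy":0,"gripper":10},{"rx":0,"ry":0,"rz":0,"dx":0,"dz":0,"dy":0,"gripper":10}]}}

```text
time_s: 14.55
tcp_pos: [489.3, -185.5, 80.2]
eef_rot: [-44.1, 89.9, 136.1]
force: [-0.1, 0.3, -1.0]
opening: 15.6
```

```bash
python3 over.py w10; python3 - <<'E'
import cv2
i=cv2.imread('pics/w10.png'); cv2.imwrite('pics/w10c.png',cv2.resize(i[130:330,200:430],None,fx=3,fy=3))
E
```

```text
14.9 [ 489.73 -186.78   80.82] [0.18 0.07 0.21] [-0.13  0.49 -0.62] 15.5
```

View pics/w10c.png

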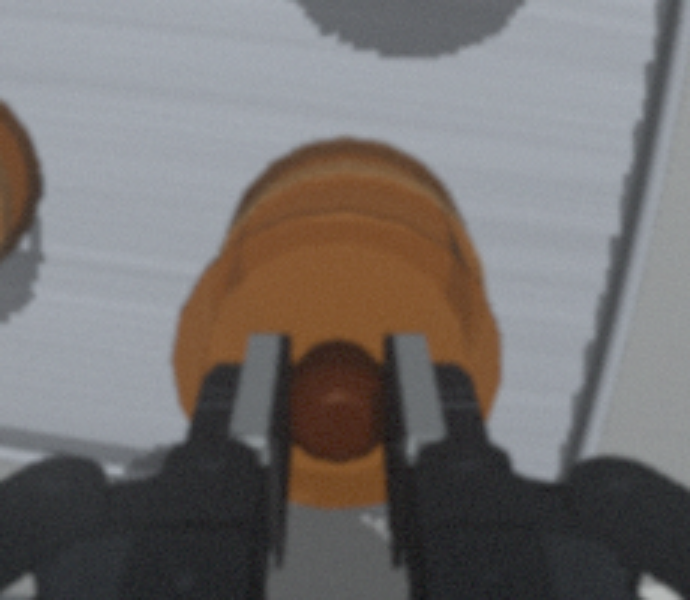

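The crop shows the held lid centred at column ~337 and the bottle under it at ~348, so the bottle is slightly to the right (−y). I'll quantify that.

```bash
python3 - <<'E'
from h import *
i=cv2.imread('pics/w10.png'); c=vision.get_calibration('wrist'); m=amber(i)
print(np.round(c['pose'],4).tolist())
cs,_=cv2.findContours(m,cv2.RETR_EXTERNAL,cv2.CHAIN_APPROX_NONE)
k=max([x[:,0,:] for x in cs if 250<x[:,0,0].mean()<380 and x[:,0,1].mean()>150],key=len)
for hi in (182,188,193):
    q=k[(k[:,1]<hi)]; p=plane(c,q,2,True); a=fitr(p,30); print('base',len(q),a.round(1),(np.hypot(*(p-a).T)-30).std().round(2))
q=k[(k[:,1]>225)&(k[:,1]<262)]; p=plane(c,q,76.5,True); a=fitr(p,30.5); print('lid',q.min(0),q.max(0),a.round(1),(np.hypot(*(p-a).T)-30.5).std().round(2))
E
```

```text
[[0.002, 0.9583, 0.2859, 563.6241], [-1.0, 0.002, 0.0004, -186.3533], [-0.0002, -0.2859, 0.9583, 223.1868], [0.0, 0.0, 0.0, 1.0]]
base 38 [ 486. -189.] 0.25
base 55 [ 485.9 -189. ] 0.26
base 65 [ 485.9 -189. ] 0.28
lid [257 226] [366 261] [ 517.5 -186.5] 5.83
```

```bash
python3 - <<'E'
from h import *
c=vision.get_calibration('wrist')
c=dict(c); P=np.array(c['pose']).copy(); P[:3,3]=[673.9,-210.0,214.5]; c['pose']=P
i=cv2.imread('pics/w7.png'); m=amber(i)
cs,_=cv2.findContours(m,cv2.RETR_EXTERNAL,cv2.CHAIN_APPROX_NONE)
k=max([x[:,0,:] for x in cs if 250<x[:,0,0].mean()<380 and x[:,0,1].mean()>150],key=len)
for hi in (188,198,205):
    q=k[(k[:,1]<hi)]; p=plane(c,q,2,True); a=fitr(p,35); print('base70',len(q),a.round(1),(np.hypot(*(p-a).T)-35).std().round(2))
s=monitor.read_state(); print(s['tcp_pos'],s['time_s'])
E
sed -i 's/B={70:(46,(597,-209)),/B={/' b.py; python3 b.py w11
```

```text
base70 77 [ 597.9 -210.6] 0.25
base70 97 [ 597.9 -210.6] 0.26
base70 111 [ 597.9 -210.6] 0.32
[ 489.49717142 -186.8518634    80.53931877] 14.9
15.1 [ 489.3 -186.8   80.2] [ 0.5 -0.1 -0.9] 16.0 [[0.0, 0.001, -1.0], [-0.0, -1.0, -0.001], [-1.0, 0.0, -0.0]]
bottle 60 [ 478.  -186.5] 8.12
bottle 50 [509.3 -89.1] 0.34
bottle 40 [615.7 -94.7] 0.37
```

Near-base and far-rim estimates differ by ~2 mm for both bottles, so it's a method bias. I'll use the mean, a shift of (−1.7, −1.3) mm. That is inside the plug's lead-in.

Request:
{"method": "move_arm", "body": {"targets": [{"rx":0,"ry":0,"rz":0,"dx":0.05,"dz":0.023,"dy":0.017,"gripper":10},{"rx":0,"ry":0,"rz":0,"dx":0.12,"dz":0,"dy":0,"gripper":10},{"rx":0,"ry":0,"rz":0,"dx":0.1,"dz":0,"dy":0,"gripper":10},{"rx":0,"ry":0,"rz":0,"dx":0,"dz":0,"dy":0,"gripper":10}]}}

```text
time_s: 15.55
tcp_pos: [486.5, -187.7, 58.1]
eef_rot: [-21.3, 89.9, 158.7]
force: [-0.7, -0.1, -0.1]
opening: 15.7
```

Request:
{"method": "move_arm", "body": {"targets": [{"rx":0,"ry":0,"rz":0,"dx":0.03,"dz":0,"dy":0,"gripper":10},{"rx":0,"ry":0,"rz":0,"dx":0,"dz":0,"dy":0,"gripper":10}]}}

```text
time_s: 15.75
tcp_pos: [487.4, -187.9, 57.0]
eef_rot: [-33.8, 90.0, 146.2]
force: [0.8, 0.0, -0.7]
opening: 15.4
```

Request:
{"method": "move_arm", "body": {"targets": [{"rx":0,"ry":0,"rz":0,"dx":0.015,"dz":0,"dy":0,"gripper":10},{"rx":0,"ry":0,"rz":0,"dx":0,"dz":0,"dy":0,"gripper":10}]}}

```text
time_s: 15.95
tcp_pos: [487.5, -188.0, 56.2]
eef_rot: [160.3, 90.0, -19.6]
force: [-1.1, 0.4, -1.2]
opening: 15.1
```

Request:
{"method": "move_arm", "body": {"targets": [{"rx":0,"ry":0,"rz":0,"dx":0.015,"dz":0,"dy":0,"gripper":10},{"rx":0,"ry":0,"rz":0,"dx":0,"dz":0,"dy":0,"gripper":10}]}}

```text
time_s: 16.15
tcp_pos: [487.4, -188.0, 55.0]
eef_rot: [151.3, 90.0, -28.6]
force: [0.1, -0.4, -0.4]
opening: 15.7
```

Request:
{"method": "move_arm", "body": {"targets": [{"rx":0,"ry":0,"rz":0,"dx":0.012,"dz":0,"dy":0,"gripper":10},{"rx":0,"ry":0,"rz":0,"dx":0,"dz":0,"dy":0,"gripper":10}]}}

```text
time_s: 16.35
tcp_pos: [487.6, -188.1, 54.2]
eef_rot: [159.7, 90.0, -20.3]
force: [0.6, -1.0, -0.1]
opening: 15.5
```

Request:
{"method": "move_arm", "body": {"targets": [{"rx":0,"ry":0,"rz":0,"dx":0.01,"dz":0,"dy":0,"gripper":10},{"rx":0,"ry":0,"rz":0,"dx":0,"dz":0,"dy":0,"gripper":10}]}}

```text
time_s: 16.55
tcp_pos: [487.6, -188.1, 54.1]
eef_rot: [144.4, 90.0, -35.5]
force: [-1.2, 0.3, 7.5]
opening: 15.2
```

Contact at exactly the predicted 54.1 mm. I'll release, rise and head for lid_50.

Request:
{"method": "move_arm", "body": {"targets": [{"rx":0,"ry":0,"rz":0,"dx":-0.005,"dz":0,"dy":0,"gripper":22},{"rx":0,"ry":0,"rz":0,"dx":0,"dz":0,"dy":0,"gripper":50},{"rx":0,"ry":0,"rz":0,"dx":0,"dz":0,"dy":0,"gripper":50},{"rx":0,"ry":0,"rz":0,"dx":-0.2,"dz":0,"dy":0,"gripper":50},{"rx":0,"ry":0,"rz":0,"dx":-0.5,"dz":0,"dy":0,"gripper":50},{"rx":0,"ry":0,"rz":0,"dx":-0.5,"dz":0,"dy":0,"gripper":50}]}}

```text
time_s: 17.15
tcp_pos: [486.7, -187.6, 144.1]
eef_rot: [-28.3, 89.9, 151.8]
force: [1.2, -0.9, -0.4]
opening: 50.0
```

Request:
{"method": "move_arm", "body": {"targets": [{"rx":0,"ry":0,"rz":0,"dx":0,"dz":0.033,"dy":-0.553,"gripper":50},{"rx":0,"ry":0,"rz":0,"dx":0,"dz":0.033,"dy":-0.553,"gripper":50},{"rx":0,"ry":0,"rz":0,"dx":0,"dz":0.033,"dy":-0.553,"gripper":50},{"rx":0,"ry":0,"rz":0,"dx":0,"dz":0.033,"dy":-0.553,"gripper":50},{"rx":0,"ry":0,"rz":0,"dx":0,"dz":0.033,"dy":-0.553,"gripper":50},{"rx":0,"ry":0,"rz":0,"dx":0,"dz":0.033,"dy":-0.553,"gripper":50},{"rx":0,"ry":0,"rz":0,"dx":0,"dz":0.033,"dy":-0.553,"gripper":50},{"rx":0,"ry":0,"rz":0,"dx":0,"dz":0.033,"dy":-0.553,"gripper":50},{"rx":0,"ry":0,"rz":0,"dx":0,"dz":0.033,"dy":-0.553,"gripper":50},{"rx":0,"ry":0,"rz":0,"dx":0,"dz":0.033,"dy":-0.553,"gripper":50},{"rx":0,"ry":0,"rz":0,"dx":0.35,"dz":0,"dy":0,"gripper":50},{"rx":0,"ry":0,"rz":0,"dx":0.38,"dz":0,"dy":0,"gripper":50}]}}

```text
time_s: 18.35
tcp_pos: [462.4, 229.1, 89.0]
eef_rot: [-139.6, 89.8, 40.6]
force: [0.6, -0.6, 0.0]
opening: 49.9
```

```bash
python3 lid.py 51 "(463,227)"; python3 lid.py 51 "(463,227)"
```

```text
18.6 tcp [461.2  226.42  87.47] 50.2 [[0.0, 0.001, -1.0], [0.0, -1.0, -0.001], [-1.0, -0.0, -0.0]]
lid [462.5 227.3] 50.2 shift [1.3 0.9]
18.85 tcp [463.01 226.82  90.19] 49.9 [[0.002, 0.0, -1.0], [0.001, -1.0, -0.0], [-1.0, -0.001, -0.002]]
lid [462.6 227.3] 50.2 shift [-0.4  0.5]
```

Request:
{"method": "move_arm", "body": {"targets": [{"rx":0,"ry":0,"rz":0,"dx":0.4,"dz":0,"dy":-0.007,"gripper":50},{"rx":0,"ry":0,"rz":0,"dx":0.4,"dz":0,"dy":0,"gripper":50},{"rx":0,"ry":0,"rz":0,"dx":0.11,"dz":0,"dy":0,"gripper":50},{"rx":0,"ry":0,"rz":0,"dx":0,"dz":0,"dy":0,"gripper":50},{"rx":0,"ry":0,"rz":0,"dx":0,"dz":0,"dy":0,"gripper":10},{"rx":0,"ry":0,"rz":0,"dx":0,"dz":0,"dy":0,"gripper":10},{"rx":0,"ry":0,"rz":0,"dx":0,"dz":0,"dy":0,"gripper":10},{"rx":0,"ry":0,"rz":0,"dx":0,"dz":0,"dy":0,"gripper":10},{"rx":0,"ry":0,"rz":0,"dx":0,"dz":0,"dy":0,"gripper":10},{"rx":0,"ry":0,"rz":0,"dx":0,"dz":0,"dy":0,"gripper":10}]}}

```text
time_s: 19.85
tcp_pos: [463.1, 227.6, 22.2]
eef_rot: [-157.9, 89.9, 22.1]
force: [0.1, -1.0, 5.3]
opening: 15.4
```

Request:
{"method": "move_arm", "body": {"targets": [{"rx":0,"ry":0,"rz":0,"dx":-0.04,"dz":0,"dy":0,"gripper":10},{"rx":0,"ry":0,"rz":0,"dx":-0.3,"dz":0,"dy":0,"gripper":10},{"rx":0,"ry":0,"rz":0,"dx":-0.6,"dz":0,"dy":0,"gripper":10},{"rx":0,"ry":0,"rz":0,"dx":-0.5,"dz":0,"dy":0,"gripper":10},{"rx":0,"ry":0,"rz":0,"dx":0,"dz":-0.0746,"dy":0.529,"gripper":10},{"rx":0,"ry":0,"rz":0,"dx":0,"dz":-0.0746,"dy":0.529,"gripper":10},{"rx":0,"ry":0,"rz":0,"dx":0,"dz":-0.0746,"dy":0.529,"gripper":10},{"rx":0,"ry":0,"rz":0,"dx":0,"dz":-0.0746,"dy":0.529,"gripper":10},{"rx":0,"ry":0,"rz":0,"dx":0,"dz":-0.0746,"dy":0.529,"gripper":10},{"rx":0,"ry":0,"rz":0,"dx":0,"dz":-0.0746,"dy":0.529,"gripper":10},{"rx":0,"ry":0,"rz":0,"dx":0,"dz":-0.0746,"dy":0.529,"gripper":10},{"rx":0,"ry":0,"rz":0,"dx":0,"dz":-0.0746,"dy":0.529,"gripper":10}]}}

```text
time_s: 21.05
tcp_pos: [507.3, -91.8, 129.5]
eef_rot: [171.8, 90.0, -8.1]
force: [1.3, -0.4, -1.1]
opening: 15.6
```

Request:
{"method": "move_arm", "body": {"targets": [{"rx":0,"ry":0,"rz":0,"dx":0.4,"dz":0,"dy":0,"gripper":10},{"rx":0,"ry":0,"rz":0,"dx":0.32,"dz":0,"dy":0,"gripper":10},{"rx":0,"ry":0,"rz":0,"dx":0,"dz":0,"dy":0,"gripper":10},{"rx":0,"ry":0,"rz":0,"dx":0,"dz":0,"dy":0,"gripper":10}]}}

```text
time_s: 21.45
tcp_pos: [507.3, -89.8, 75.3]
eef_rot: [-32.8, 90.0, 147.3]
force: [-0.9, -0.9, -0.3]
opening: 15.3
```

```bash
cat > base.py <<'E'
from h import *
import sys
i=cv2.imread(f'pics/{sys.argv[1]}.png'); r=float(sys.argv[2]); c=vision.get_calibration('wrist'); m=amber(i)
cs,_=cv2.findContours(m,cv2.RETR_EXTERNAL,cv2.CHAIN_APPROX_NONE)
k=max([x[:,0,:] for x in cs if 250<x[:,0,0].mean()<380 and x[:,0,1].mean()>150],key=len); t=k[:,1].min()
for h in (12,20,28):
    q=k[k[:,1]<t+h]; p=plane(c,q,2,True); a=fitr(p,r); print('base',t,len(q),a.round(1),(np.hypot(*(p-a).T)-r).std().round(2))
for v in range(t,290,12):
    u=k[abs(k[:,1]-v)<1,0]
    if len(u): print(v,u.min(),u.max(),(u.min()+u.max())/2)
E
python3 over.py w12; python3 base.py w12 25
```

```text
21.8 [507.93 -89.91  75.81] [0.15 0.06 0.21] [ 0.04 -0.2  -0.55] 15.7
base 182 52 [506.5 -87.6] 0.22
base 182 68 [506.4 -87.6] 0.28
base 182 84 [506.3 -87.6] 0.31
182 301 316 308.5
194 283 335 309.0
206 277 341 309.0
218 272 346 309.0
230 271 352 311.5
242 268 357 312.5
254 268 358 313.0
266 296 326 311.0
278 297 327 312.0
```

The near view puts the base 2.2 mm left of the TCP (bottle at column 309, lid at 312.5). I'll correct and descend; expected seat is TCP z ≈ 50.2.

Request:
{"method": "move_arm", "body": {"targets": [{"rx":0,"ry":0,"rz":0,"dx":0.05,"dz":0.015,"dy":-0.029,"gripper":10},{"rx":0,"ry":0,"rz":0,"dx":0.14,"dz":0,"dy":0,"gripper":10},{"rx":0,"ry":0,"rz":0,"dx":0.11,"dz":0,"dy":0,"gripper":10},{"rx":0,"ry":0,"rz":0,"dx":0,"dz":0,"dy":0,"gripper":10}]}}

```text
time_s: 22.2
tcp_pos: [506.1, -87.8, 51.0]
eef_rot: [-22.6, 89.9, 157.4]
force: [1.8, 0.1, -0.2]
opening: 15.4
```

Request:
{"method": "move_arm", "body": {"targets": [{"rx":0,"ry":0,"rz":0,"dx":0.025,"dz":0,"dy":0,"gripper":10},{"rx":0,"ry":0,"rz":0,"dx":0,"dz":0,"dy":0,"gripper":10}]}}

```text
time_s: 22.4
tcp_pos: [506.4, -87.9, 50.4]
eef_rot: [-174.3, 90.0, 5.8]
force: [-0.2, -0.0, 0.9]
opening: 15.6
```

Request:
{"method": "move_arm", "body": {"targets": [{"rx":0,"ry":0,"rz":0,"dx":0.014,"dz":0,"dy":0,"gripper":10},{"rx":0,"ry":0,"rz":0,"dx":0,"dz":0,"dy":0,"gripper":10}]}}

```text
time_s: 22.6
tcp_pos: [506.4, -88.0, 50.1]
eef_rot: [152.4, 89.9, -27.6]
force: [-1.6, 0.9, 8.8]
opening: 15.2
```

Request:
{"method": "move_arm", "body": {"targets": [{"rx":0,"ry":0,"rz":0,"dx":-0.005,"dz":0,"dy":0,"gripper":22},{"rx":0,"ry":0,"rz":0,"dx":0,"dz":0,"dy":0,"gripper":50},{"rx":0,"ry":0,"rz":0,"dx":0,"dz":0,"dy":0,"gripper":50},{"rx":0,"ry":0,"rz":0,"dx":-0.2,"dz":0,"dy":0,"gripper":50},{"rx":0,"ry":0,"rz":0,"dx":-0.5,"dz":0,"dy":0,"gripper":50},{"rx":0,"ry":0,"rz":0,"dx":-0.5,"dz":0,"dy":0,"gripper":50}]}}

```text
time_s: 23.2
tcp_pos: [505.3, -87.7, 140.0]
eef_rot: [-17.5, 89.8, 162.6]
force: [0.7, -0.4, -0.3]
opening: 50.4
```

Request:
{"method": "move_arm", "body": {"targets": [{"rx":0,"ry":0,"rz":0,"dx":0,"dz":-0.1037,"dy":-0.5285,"gripper":50},{"rx":0,"ry":0,"rz":0,"dx":0,"dz":-0.1037,"dy":-0.5285,"gripper":50},{"rx":0,"ry":0,"rz":0,"dx":0,"dz":-0.1037,"dy":-0.5285,"gripper":50},{"rx":0,"ry":0,"rz":0,"dx":0,"dz":-0.1037,"dy":-0.5285,"gripper":50},{"rx":0,"ry":0,"rz":0,"dx":0,"dz":-0.1037,"dy":-0.5285,"gripper":50},{"rx":0,"ry":0,"rz":0,"dx":0,"dz":-0.1037,"dy":-0.5285,"gripper":50},{"rx":0,"ry":0,"rz":0,"dx":0,"dz":-0.1037,"dy":-0.5285,"gripper":50},{"rx":0,"ry":0,"rz":0,"dx":0,"dz":-0.1037,"dy":-0.5285,"gripper":50},{"rx":0,"ry":0,"rz":0,"dx":0.35,"dz":0,"dy":0,"gripper":50},{"rx":0,"ry":0,"rz":0,"dx":0.33,"dz":0,"dy":0,"gripper":50},{"rx":0,"ry":0,"rz":0,"dx":0,"dz":0,"dy":0,"gripper":50},{"rx":0,"ry":0,"rz":0,"dx":0,"dz":0,"dy":0,"gripper":50}]}}

```text
time_s: 24.4
tcp_pos: [567.9, 229.0, 88.6]
eef_rot: [22.1, 89.9, -157.8]
force: [0.5, -0.9, 1.3]
opening: 50.0
```

```bash
python3 lid.py 41 "(569,229)"
```

```text
24.65 tcp [568.79 229.29  89.94] 50.1 [[0.002, 0.0, -1.0], [0.001, -1.0, -0.0], [-1.0, -0.001, -0.002]]
lid [568.5 229.9] 40.0 shift [-0.3  0.6]
```

Request:
{"method": "move_arm", "body": {"targets": [{"rx":0,"ry":0,"rz":0,"dx":0.4,"dz":0,"dy":-0.007,"gripper":50},{"rx":0,"ry":0,"rz":0,"dx":0.4,"dz":0,"dy":0,"gripper":50},{"rx":0,"ry":0,"rz":0,"dx":0.11,"dz":0,"dy":0,"gripper":50},{"rx":0,"ry":0,"rz":0,"dx":0,"dz":0,"dy":0,"gripper":50},{"rx":0,"ry":0,"rz":0,"dx":0,"dz":0,"dy":0,"gripper":10},{"rx":0,"ry":0,"rz":0,"dx":0,"dz":0,"dy":0,"gripper":10},{"rx":0,"ry":0,"rz":0,"dx":0,"dz":0,"dy":0,"gripper":10},{"rx":0,"ry":0,"rz":0,"dx":0,"dz":0,"dy":0,"gripper":10},{"rx":0,"ry":0,"rz":0,"dx":0,"dz":0,"dy":0,"gripper":10},{"rx":0,"ry":0,"rz":0,"dx":0,"dz":0,"dy":0,"gripper":10}]}}

```text
time_s: 25.65
tcp_pos: [569.1, 230.2, 22.2]
eef_rot: [-160.9, 89.8, 19.2]
force: [-1.2, -0.9, 6.0]
opening: 15.4
```

Request:
{"method": "move_arm", "body": {"targets": [{"rx":0,"ry":0,"rz":0,"dx":-0.04,"dz":0,"dy":0,"gripper":10},{"rx":0,"ry":0,"rz":0,"dx":-0.3,"dz":0,"dy":0,"gripper":10},{"rx":0,"ry":0,"rz":0,"dx":-0.6,"dz":0,"dy":0,"gripper":10},{"rx":0,"ry":0,"rz":0,"dx":-0.5,"dz":0,"dy":0,"gripper":10},{"rx":0,"ry":0,"rz":0,"dx":0,"dz":-0.0762,"dy":0.538,"gripper":10},{"rx":0,"ry":0,"rz":0,"dx":0,"dz":-0.0762,"dy":0.538,"gripper":10},{"rx":0,"ry":0,"rz":0,"dx":0,"dz":-0.0762,"dy":0.538,"gripper":10},{"rx":0,"ry":0,"rz":0,"dx":0,"dz":-0.0762,"dy":0.538,"gripper":10},{"rx":0,"ry":0,"rz":0,"dx":0,"dz":-0.0762,"dy":0.538,"gripper":10},{"rx":0,"ry":0,"rz":0,"dx":0,"dz":-0.0762,"dy":0.538,"gripper":10},{"rx":0,"ry":0,"rz":0,"dx":0,"dz":-0.0762,"dy":0.538,"gripper":10},{"rx":0,"ry":0,"rz":0,"dx":0,"dz":-0.0762,"dy":0.538,"gripper":10}]}}

```text
time_s: 26.85
tcp_pos: [614.1, -94.6, 128.9]
eef_rot: [-179.5, 90.0, 0.6]
force: [1.2, -0.2, -1.1]
opening: 15.6
```

Request:
{"method": "move_arm", "body": {"targets": [{"rx":0,"ry":0,"rz":0,"dx":0.4,"dz":0,"dy":0,"gripper":10},{"rx":0,"ry":0,"rz":0,"dx":0.36,"dz":0,"dy":0,"gripper":10},{"rx":0,"ry":0,"rz":0,"dx":0,"dz":0,"dy":0,"gripper":10},{"rx":0,"ry":0,"rz":0,"dx":0,"dz":0,"dy":0,"gripper":10}]}}

```text
time_s: 27.25
tcp_pos: [614.1, -92.6, 71.9]
eef_rot: [-31.5, 90.0, 148.6]
force: [-0.2, 0.3, 0.7]
opening: 15.4
```

```bash
python3 over.py w13; python3 base.py w13 20
```

```text
27.6 [614.85 -92.76  72.76] [0.18 0.08 0.26] [0.18 0.04 0.01] 15.5
base 188 45 [614.2 -94. ] 0.32
base 188 61 [614.1 -93.9] 0.4
base 188 77 [614.1 -94. ] 0.44
188 311 318 314.5
200 292 336 314.0
212 287 341 314.0
224 283 344 313.5
236 280 345 312.5
248 277 348 312.5
260 297 325 311.0
272 297 324 310.5
284 309 317 313.0
```

Request:
{"method": "move_arm", "body": {"targets": [{"rx":0,"ry":0,"rz":0,"dx":0.05,"dz":0.007,"dy":0.014,"gripper":10},{"rx":0,"ry":0,"rz":0,"dx":0.15,"dz":0,"dy":0,"gripper":10},{"rx":0,"ry":0,"rz":0,"dx":0.11,"dz":0,"dy":0,"gripper":10},{"rx":0,"ry":0,"rz":0,"dx":0,"dz":0,"dy":0,"gripper":10}]}}

```text
time_s: 28.0
tcp_pos: [613.7, -93.9, 46.9]
eef_rot: [-41.2, 90.0, 138.9]
force: [0.2, 0.3, -0.6]
opening: 15.5
```

Request:
{"method": "move_arm", "body": {"targets": [{"rx":0,"ry":0,"rz":0,"dx":0.025,"dz":0,"dy":0,"gripper":10},{"rx":0,"ry":0,"rz":0,"dx":0,"dz":0,"dy":0,"gripper":10}]}}

```text
time_s: 28.2
tcp_pos: [614.1, -94.0, 46.5]
eef_rot: [-177.6, 90.0, 2.4]
force: [0.6, -0.1, 1.8]
opening: 15.4
```

Request:
{"method": "move_arm", "body": {"targets": [{"rx":0,"ry":0,"rz":0,"dx":0.014,"dz":0,"dy":0,"gripper":10},{"rx":0,"ry":0,"rz":0,"dx":0,"dz":0,"dy":0,"gripper":10}]}}

```text
time_s: 28.4
tcp_pos: [614.2, -94.0, 46.2]
eef_rot: [170.4, 89.9, -9.5]
force: [0.1, -0.3, 8.3]
opening: 15.4
```

Contact at 46.2, as predicted. I'll release, rise and pull back to the overview.

Request:
{"method": "move_arm", "body": {"targets": [{"rx":0,"ry":0,"rz":0,"dx":-0.005,"dz":0,"dy":0,"gripper":22},{"rx":0,"ry":0,"rz":0,"dx":0,"dz":0,"dy":0,"gripper":50},{"rx":0,"ry":0,"rz":0,"dx":0,"dz":0,"dy":0,"gripper":50},{"rx":0,"ry":0,"rz":0,"dx":-0.2,"dz":0,"dy":0,"gripper":50},{"rx":0,"ry":0,"rz":0,"dx":-0.5,"dz":0,"dy":0,"gripper":50},{"rx":0,"ry":0,"rz":0,"dx":-0.5,"dz":0,"dy":0,"gripper":50},{"rx":0,"ry":0,"rz":0,"dx":-0.3,"dz":0.45,"dy":0.15,"gripper":50},{"rx":0,"ry":0,"rz":0,"dx":-0.3,"dz":0.45,"dy":0.15,"gripper":50},{"rx":0,"ry":0,"rz":0,"dx":-0.3,"dz":0.45,"dy":0.15,"gripper":50},{"rx":0,"ry":0,"rz":0,"dx":-0.3,"dz":0.45,"dy":0.15,"gripper":50},{"rx":0,"ry":0,"rz":0,"dx":0,"dz":0,"dy":0,"gripper":50},{"rx":0,"ry":0,"rz":0,"dx":0,"dz":0,"dy":0,"gripper":50}]}}

```text
time_s: 29.6
tcp_pos: [478.4, -139.7, 226.3]
eef_rot: [147.7, 89.9, -32.3]
force: [-0.1, 0.4, -0.8]
opening: 50.0
```

```bash
python3 over.py w14; python3 - <<'E'
from h import *
c=vision.get_calibration('wrist'); i=cv2.imread('pics/w14.png'); j=vision.snapshot('side')
bl=blobs(i,300)
for D,z,g in ((71,49,(597,-209)),(61,45,(487,-188)),(51,41,(507,-88)),(41,37,(614,-94))):
    k=min(bl,key=lambda k:np.hypot(*(plane(c,k.mean(0),z,True)[0]-g)))
    a,e=rim(c,k,D,z,True,0); print(D,a.round(1),e.round(2))
cv2.imwrite('pics/fin.png',np.vstack([i[0:240,120:520],cv2.resize(j[125:185,295:395],(400,240),interpolation=cv2.INTER_CUBIC)]))
E
```

```text
29.95 [ 479.06 -138.53  224.84] [0.07 0.05 0.06] [ 0.28 -0.27  0.32] 50.2
71 [ 598.8 -208.1] 0.35
61 [ 487.4 -187. ] 0.37
51 [506.7 -88.5] 0.38
41 [613.8 -94.6] 0.32
```

View pics/fin.png

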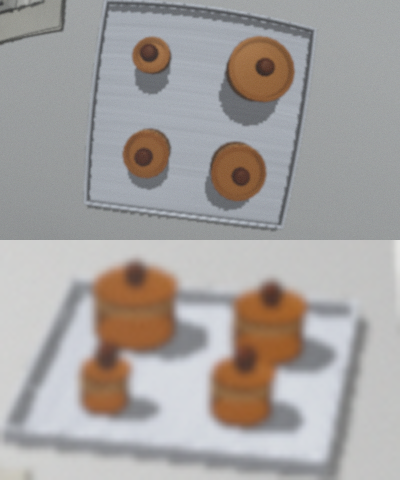

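All four lids sit flat on their bottles in both views, so I'm handing in.

```bash
python3 -c "
from workcell import ticket
print(ticket.job_done())"
```

```text
the job is handed in; nothing more can be done
None
```

All four amber lids are on their matching bottles, and I handed the job in at about 30 s on the robot's clock. The hand-in call gives no verdict.

- **Method:** I found the lids and bottles in the top and wrist views, by colour mask and by casting rays to the known heights. Each lid was gripped by its knob, carried across and lowered in small steps. I let go only once the wrist force showed contact, about 8 N.
- **Seating height:** The TCP height at contact was 56.2 / 54.1 / 50.1 / 46.2 mm for the 70 / 60 / 50 / 40 mm lids. The height expected from each grasp was 56.2 / 54.1 / 50.2 / 46.2 mm.
- **Last look:** The final wrist and side views show all four lids flat on their rims and the bottles upright on the tray. The lid centres are within about 2 mm of where the rims were measured, and the gripper is open and clear.
- **What disagreed:**
  - The wrist and top cameras differed by about 2.5 mm on the lids and 3–4.5 mm on the bottles, in x.
  - For three of the bottles (70, 60, 50) the far and near wrist measurements differed by 2–3 mm. For the 60 and 50 I corrected the position just before lowering; the 70 was placed on the far measurement. This is within the plug's lead-in.
  - The gripper read 15–16 mm when closed on the 19 mm knobs, on every lid.
- **Refused calls:** The first two move calls were refused because some keys were missing; nothing moved.

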